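# Unlock the interlocked levers of a cheese treatment box and open its cover

### The job

Open the treatment box for the small cheeses. First swing all three upright levers fully over, away from the robot side of the box: they are interlocked and can only be thrown one after another in an order that is not marked and changes every time, so try each gently, never force one that is blocked, and come back to it later. When all three are over, slide the steel cover fully open, let go, and leave the things lying around the box (and the brush on it) where they are.

Things in the scene. Friction and masses are not known exactly. Their poses are not given: they have to be found in the camera images.
- unit: the treatment box, a fixed aluminium housing 270 mm (x, from -120 to +150) by 300 mm (y) and 80 mm high, with three levers standing out of its top in the near half and a sliding cover on the far half. Origin on the table under the box; its x axis points from the lever side to the cover side (away from the robot), y to its left, z up. Its place and yaw vary (yaw up to 0.3 rad either way).
- lever_left (a joint): left lever's angle (rad): 0 leaning 0.5 rad to the unit's -x (the robot), 0.5 upright, 1.0 fully thrown, leaning 0.5 rad to the unit's +x. Stays where left. Pivot axis along y at unit x = -55, y = 75, z = 70 mm. All three look alike. A free lever swings with about 2 N at the grip; one must be over by about 0.9 rad to release the next
- lever_middle (a joint): middle lever's angle (rad): 0 leaning 0.5 rad to the unit's -x (the robot), 0.5 upright, 1.0 fully thrown, leaning 0.5 rad to the unit's +x. Stays where left. Pivot axis along y at unit x = -55, y = 0, z = 70 mm. Blocked, any lever has up to 0.1 rad of play, then springs back, harder the further it goes (roughly 1 N per mm at the grip), up to 25 N at about 0.45 rad; pushing beyond that is forcing it
- lever_right (a joint): right lever's angle (rad): 0 leaning 0.5 rad to the unit's -x (the robot), 0.5 upright, 1.0 fully thrown, leaning 0.5 rad to the unit's +x. Stays where left. Pivot axis along y at unit x = -55, y = -75, z = 70 mm. At the start exactly one of the three is free; once it is over, exactly one of the others. The order changes every time
- grip_left (a point): centre of the left lever's black round grip, 77.5 mm from the pivot along the lever; moves with it. The grip is 22 mm in diameter and 55 mm long, from 50 to 105 mm from the pivot, on a flat steel bar; the lever's tip stands 162 mm (leaning) to 175 mm (upright) above the table
- grip_middle (a point): centre of the middle lever's black round grip, 77.5 mm from the pivot along the lever; moves with it. The grip is 22 mm in diameter and 55 mm long, from 50 to 105 mm from the pivot, on a flat steel bar; the lever's tip stands 162 mm (leaning) to 175 mm (upright) above the table
- grip_right (a point): centre of the right lever's black round grip, 77.5 mm from the pivot along the lever; moves with it. The grip is 22 mm in diameter and 55 mm long, from 50 to 105 mm from the pivot, on a flat steel bar; the lever's tip stands 162 mm (leaning) to 175 mm (upright) above the table
- cover (a joint): travel of the sliding cover (m): 0 closed, 0.11 fully open. It slides towards the unit's -y (its right) with about 2 N, stays where it is left, and is bolted (gives a few mm, springily) until all three levers are over
- cover_grip (a point): middle of the black upright fin on the steel cover plate (100 x 120 x 8 mm), 107 mm above the table. The fin is 70 mm long along the unit's x, 16 mm thick along its y (take it between fingers closing along y, or push its +y side) and stands from 88 to 122 mm above the table. Rails beside the plate are 89 mm high. Closed, the fin is at unit x = 87, y = 75 mm
- pad2 (a joint): inner stop spring of the lever that is second in the order (m): 0 untouched, grows as that lever is pressed while it is blocked, 0.008 at about 25 N
- pad3 (a joint): the same, for the lever that is third in the order
- brush: bystander: wooden hand brush, 160 x 18 mm, 24 mm high, lying along the unit's y on top of the box between levers and cover, loose; origin under its middle
- cheese1_center (a point): bystander: small yellow cheese wheel, 72 mm diameter, 40 mm high, on the table to the left of the box; its centre
- cheese2_center (a point): bystander: the same, on the table to the right of the box; its centre
- jar: bystander: jar 60 mm diameter, 85 mm high, on the table to the right of the box; origin under its middle
- mug: bystander: white mug 76 mm diameter, 85 mm high, on the table to the left of the box; origin under its middle

How it is judged:
By the outcome, as a careful person would: the job done as asked, in the order asked, and still so for the second after the job is handed in, with the robot touching nothing.
It also fails if it takes over 72 s, if anything falls off the work surface, if the arm or the gripper's body presses on something with over 40 N, if the wrist force passes 120 N, or if a joint passes its speed limit or range.

### The arm

A 7-joint arm with a two-finger parallel gripper is mounted at the origin on the work surface. World frame = base frame: x ahead of the robot, y to its left, z up, the work surface at z = 0. Lengths are in m, angles in rad, forces in N, time in s.
With the tool pointing down it reaches from about 0.35 to 0.9 m from the base axis. Payload 8.1 kg.
Tool frame: the origin (TCP) lies at the very end of the fingers, on their centre line; the grasp point (between the pads) lies 19 mm behind it (arm.grip_depth is the distance from the TCP to the grasp point, in m); x points along the fingers, z is the direction in which the jaws open and shut, and the axes are right-handed (so a half turn about x gives the same grasp; the last joint's range is limited). The gripper opens to 92 mm and grips with 3 to 60 N. Pads are 19 mm wide; open, the fingers measure 130 mm over their backs; the gripper's body (75 mm by 190 mm) begins 47 mm behind the grasp point.
Start: joints at [1.165, 0.434, 0.025, 1.573, -0.012, 1.134, -0.075], TCP at [0.186, -0.597, 0.227] pointing down, gripper open.
Joint ranges: [-2.62, 2.62], [-0.44, 2.09], [-1.27, 1.32], [0.08, 2.57], [-1.32, 4.46], [0.12, 2], [-2.74, 2.74]. Speed limits (rad/s): [2.22, 2.22, 3.01, 3.01, 3.14, 3.14, 3.14].

### API

Orientations are given as a rotation vector (axis times angle).
In Python, from cell import status, cams, arm gives the robot as it stands. The module is installed in compiled form; this text tells all that it offers.
- The arm moves only by the tool step_arm, never from a script. Its argument "rows" is a list of rows, each a list of 7 numbers: the gripper command: -1 is fully open, 1 is shut, values between are in proportion, then the shift along the tool's x, y, z as a fraction of full scale, then the turn, a rotation vector about the tool's x, y, z as a fraction of full scale. In form: [[grip, x, y, z, rx, ry, rz], ...]. A call has 1 to 12 rows; each row is the pose to reach, as a shift and turn from the pose commanded when the call began, along the tool's axes at that moment; what a row does not reach only later rows make up. Full scale, the value 1, is 80 cm for a shift and 60 degrees for a turn. A row lasts 1/12 s, in which the tool goes at most 41.7 mm and 7.16 degrees, less where a joint would pass 70% of its speed; a pose out of reach is approached as far as the arm can. A call with a number of a shift or a turn outside -1 to 1 is refused whole. A call with a gripper value outside its range is refused whole. The fingers move at their own pace and stop on an object; "newtons" is the grip in N (left out, the last holds). Time passes only in rows, so rows that repeat a pose let the fingers close. It gives the time, the measured TCP pose, the force and the opening at its end, in the units of the state.
- status.observe(): the state, without advancing time (a new reading comes with each control period).
- cams.get_image(name): name is "scene" or "side" or "wrist"; returns a dict with "pixels" (384x512x3 uint8, red, green, blue), "range_z" (384x512 float32, m along the optical axis (not along the pixel's ray), 0 where there is no reading), "camera_matrix" (3x3 intrinsics, pixels), "eye" and "attitude" of the camera in the world; the wrist camera has in their place "tool_from_camera" (4x4, takes a point from camera to tool coordinates, whose origin is the TCP and whose axes are the tool frame's). Camera axes: x right, y down, z forward; pixel columns grow to the right and rows downward; lengths in m; the calibration is good to about 2 mm. A picture is of the moment at which its call begins: read the wrist's pose just before it.
- arm.sign_off(): hands the job in, once; it reports no verdict.
The state is a dict: "clock": time; "joints": joint angles; "dq": joint speeds; "joint_efforts": joint torques, N m; "position": TCP position; "ee_rot": TCP orientation; "force": force on the tool from outside, world axes, zero at the start; "ft_torque": the same for the moment, N m; "width": opening from 0.0 (shut) to 1.0 (fully open).
Only numpy, scipy, OpenCV 4.12 (cv2) and the standard library are available. Lean on these libraries where they do the work, as an engineer would, in place of code of your own. Each camera call takes 0.05 s, during which the arm holds its last target.

## Working session

There is one attempt and no reset: what is moved stays moved. The work goes in short steps, Python scripts to look and compute and a tool call to move; the robot and the scene stay as the last step left them, time stands still between calls to the robot, and variables do not carry over. Pictures are saved under pics/ and viewed, and the job is handed in when it is done.

Besides the shell and the picture viewer there is one more tool, called after "Call:" by a JSON object that holds its "fn" and its "kwargs". step_arm: Moves the arm, as the interface text tells. Its arguments: {"type":"object","properties":{"rows":{"type":"array","items":{"type":"array","items":{"type":"number"}}},"newtons":{"type":"number"}},"required":["rows"]}

```bash
mkdir -p pics; cat > h.py <<'E'
import numpy as np, cv2
from cell import status,cams,arm
from scipy.spatial.transform import Rotation as R
def att(a):
    a=np.array(a,float)
    return a if a.shape==(3,3) else R.from_rotvec(a).as_matrix() if a.size==3 else a
def cloud(im):
    K=im['camera_matrix'];z=im['range_z'];v,u=np.mgrid[:z.shape[0],:z.shape[1]]
    return np.stack([(u-K[0,2])/K[0,0]*z,(v-K[1,2])/K[1,1]*z,z],-1)
def world(im): return cloud(im)@att(im['attitude']).T+np.array(im['eye'])
E
python3 - <<'E'
from h import *
s=status.observe();print(s)
for n in('scene','side'):
    im=cams.get_image(n);print(n,im['eye'],im['attitude'],im['camera_matrix'])
    cv2.imwrite(f'pics/{n}0.png',im['pixels'][:,:,::-1]);np.savez(f'{n}0.npz',p=world(im),c=im['pixels'])
E
```

```text
{'clock': 0.0, 'joints': array([ 1.16536719,  0.43519925,  0.02499438,  1.57413421, -0.01161973,
        1.13398573, -0.07510369]), 'dq': array([ 0.00054163, -0.00174337, -0.00011567,  0.00116662, -0.00085018,
        0.00067754,  0.0004049 ]), 'joint_efforts': array([ 1.09378521e-03, -6.67838144e+01,  9.86136161e-01, -3.14457321e+01,
       -6.02897652e-02,  4.30510368e-02,  1.27698445e-04]), 'position': array([ 0.18616958, -0.59607628,  0.22594561]), 'ee_rot': array([ 0.98424072,  1.33872264, -0.9828707 ]), 'force': array([ 1.21238641,  0.5455526 , -0.3509288 ]), 'ft_torque': array([ 0.01277641, -0.02376614, -0.01183126]), 'width': 1.0001154591287507}
scene [ 1.03963637 -0.32140353  0.89147863] [-2.27604876 -1.10802715  0.36640095] [[393.88068723   0.         252.7512609 ]
 [  0.         393.88068723 181.29774485]
 [  0.           0.           1.        ]]
side [0.07484249 0.58881402 0.56695344] [-0.84714099  2.3194697  -1.28357011] [[357.96986374   0.         256.46894534]
 [  0.         357.96986374 196.7393819 ]
 [  0.           0.           1.        ]]
```

View pics/scene0.png

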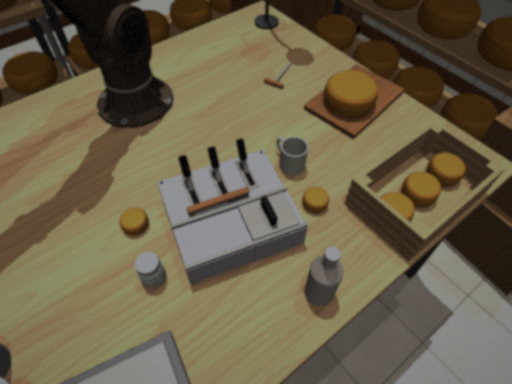

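View pics/side0.png

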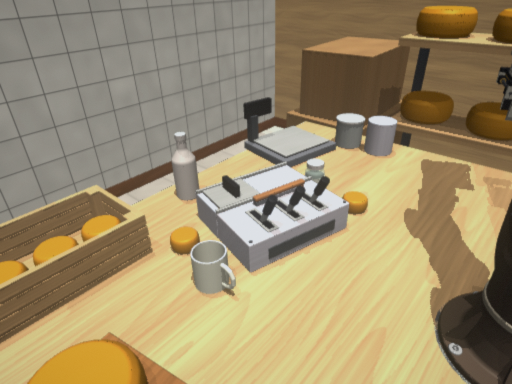

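The scene view shows the three black grips near (184,166), (213,157) and (241,149), the fin at (268,210), and the brush at (218,201). Next I'll fit the box pose.

```bash
python3 - <<'E'
from h import *
P=[];C=[]
for n in('scene','side'):
    d=np.load(f'{n}0.npz');p=d['p'];c=d['c'].astype(int)
    m=(p[...,2]>.074)&(p[...,2]<.095)&(p[...,0]>.25)&(p[...,0]<.9)&(abs(p[...,1])<.4)
    # largest component
    k,l,st,_=cv2.connectedComponentsWithStats(m.astype(np.uint8));i=1+np.argmax(st[1:,4]);m=l==i
    q=p[m];r=cv2.minAreaRect(q[:,:2].astype(np.float32));print(n,r,len(q),np.median(q[:,2]))
    dk=(c.max(-1)<45)&(p[...,2]>.085)&(p[...,2]<.19)&(p[...,0]>.25)&(p[...,0]<.9)&(abs(p[...,1])<.4)
    k,l,st,ce=cv2.connectedComponentsWithStats(dk.astype(np.uint8))
    for i in range(1,k):
        if st[i,4]>15:
            q=p[l==i];print(ce[i],st[i,4],q.mean(0).round(4),q.min(0).round(3),q.max(0).round(3))
E
```

```text
scene ((0.5743665099143982, -0.026700660586357117), (0.29999223351478577, 0.2726253271102905), 74.0412368774414) 10056 0.08000577661805436
[241.26086957 149.5826087 ] 115 [0.4999 0.0707 0.1451] [0.482 0.062 0.119] [0.514 0.08  0.167]
[213.20472441 157.55905512] 127 [ 4.775e-01 -1.000e-04  1.443e-01] [ 0.458 -0.009  0.119] [0.493 0.011 0.167]
[184.57894737 166.33082707] 133 [ 0.4578 -0.0715  0.1445] [ 0.44  -0.081  0.115] [ 0.472 -0.061  0.168]
[236.46428571 198.14285714] 28 [ 0.5802 -0.0063  0.0893] [ 0.574 -0.028  0.086] [0.588 0.018 0.097]
[268.52195122 211.0097561 ] 205 [0.6709 0.0202 0.1164] [0.634 0.009 0.092] [0.698 0.037 0.125]
side ((0.570257842540741, -0.024292483925819397), (0.30154871940612793, 0.2703567445278168), 74.16944122314453) 5920 0.07969714369251865
```

```bash
cat >> h.py <<'E'
YAW=-0.279; O=np.array([.5577,-.0214,0]); U=R.from_euler('z',YAW).as_matrix()
def unit2w(x,y,z): return O+U@np.array([x,y,z])/1000
def w2unit(p): return (U.T@(np.array(p)-O)*1000).round(1)
def go(x,y,z,turn=False):
    "row fractions to unit-frame mm target from measured pose"
    s=status.observe();A=R.from_rotvec(s['ee_rot']);M=A.as_matrix()
    d=M.T@(unit2w(x,y,z)-s['position'])/.8
    best=None
    for sg in(1,-1):
        T=np.column_stack([[0,0,-1],np.cross(sg*U[:,1],[0,0,-1]),sg*U[:,1]])
        r=(A.inv()*R.from_matrix(T)).as_rotvec()
        if best is None or np.linalg.norm(r)<np.linalg.norm(best):best=r
    print('at',w2unit(s['position']),'F unit',(U.T@s['force']).round(1),'t',round(s['clock'],2),'j',s['joints'].round(2))
    print('row',d.round(4),(best/np.radians(60)).round(4))
E
python3 - <<'E'
from h import *
print(R.from_rotvec(status.observe()['ee_rot']).as_matrix().round(3)); print(w2unit([.4999,.0707,.1451]),w2unit([.4775,0,.144]),w2unit([.4578,-.0715,.144]),w2unit([.671,.02,.116]))
go(-145,-75,260)
E
```

```text
[[-0.001  0.955  0.298]
 [ 0.001  0.298 -0.955]
 [-1.    -0.    -0.001]]
[-80.9  72.6 145.1] [-83.   -1.5 144. ] [-82.2 -75.7 144. ] [ 97.5  71.  116. ]
at [-198.9 -654.8  226. ] F unit [ 0.3 -0.5  0.5] t 0.1 j [ 1.17  0.44  0.02  1.57 -0.01  1.13 -0.08]
row [-0.0417  0.4545 -0.5686] [ 5.555e-01 -1.300e-03  5.000e-04]
```

Call:
{"fn": "step_arm", "kwargs": {"rows": [[1, -0.06, 0.08, -0.1, 0.1, 0, 0], [1, -0.06, 0.16, -0.2, 0.2, 0, 0], [1, -0.06, 0.24, -0.3, 0.3, 0, 0], [1, -0.06, 0.34, -0.42, 0.42, 0, 0], [1, -0.06, 0.4545, -0.5686, 0.555, 0, 0], [1, -0.06, 0.4545, -0.5686, 0.555, 0, 0], [1, -0.06, 0.4545, -0.5686, 0.555, 0, 0], [1, -0.06, 0.4545, -0.5686, 0.555, 0, 0], [1, -0.05, 0.4545, -0.5686, 0.555, 0, 0], [1, -0.0417, 0.4545, -0.5686, 0.555, 0, 0], [1, -0.0417, 0.4545, -0.5686, 0.555, 0, 0], [1, -0.0417, 0.4545, -0.5686, 0.555, 0, 0]]}}

```text
clock: 1.1
position: [0.3642, -0.1385, 0.2622]
ee_rot: [1.411, 1.064, -1.411]
force: [0.9, 0.1, -0.1]
width: 0.181
```

```bash
python3 - <<'E'
from h import *
go(-140,-75,126)
E
```

```text
at [-153.7 -165.9  262.2] F unit [ 0.9  0.3 -0.1] t 1.1 j [ 0.47  0.03 -0.25  2.02  0.01  1.09 -1.63]
row [ 0.1703  0.0172 -0.1136] [ 0.0003  0.0003 -0.0003]
```

Call:
{"fn": "step_arm", "kwargs": {"rows": [[1, 0, 0.017, -0.1136, 0, 0, 0], [1, 0, 0.017, -0.1136, 0, 0, 0], [1, 0, 0.017, -0.1136, 0, 0, 0], [1, 0, 0.017, -0.1136, 0, 0, 0], [1, 0, 0.017, -0.1136, 0, 0, 0]]}}

```text
clock: 1.52
position: [0.402, -0.057, 0.2619]
ee_rot: [1.41, 1.066, -1.411]
force: [-0.5, -0.5, 0.3]
width: 0.004
```

```bash
python3 - <<'E'
from h import *
go(-140,-75,126)
E
```

```text
at [-139.9  -77.1  261.9] F unit [-0.3 -0.7  0.3] t 1.52 j [ 0.35  0.07 -0.35  1.98  0.03  1.1  -1.87]
row [ 0.1698  0.     -0.0027] [0.0019 0.0005 0.0008]
```

Call:
{"fn": "step_arm", "kwargs": {"rows": [[1, 0.05, 0, -0.002, 0.002, 0, 0], [1, 0.1, 0, -0.002, 0.002, 0, 0], [1, 0.14, 0, -0.002, 0.002, 0, 0], [1, 0.17, 0, -0.002, 0.002, 0, 0], [1, 0.17, 0, -0.002, 0.002, 0, 0], [1, 0.17, 0, -0.002, 0.002, 0, 0]]}}

```text
clock: 2.02
position: [0.4015, -0.0566, 0.1258]
ee_rot: [1.412, 1.064, -1.417]
force: [-0.4, 0.3, 0.4]
width: 0.004
```

```bash
python3 - <<'E'
from h import *
go(-100,-75,126)
for n in('scene','side'):
    im=cams.get_image(n);cv2.imwrite(f'pics/{n}1.png',im['pixels'][:,:,::-1])
E
```

```text
at [-140.5  -76.9  125.8] F unit [-0.5  0.2  0.4] t 2.02 j [ 0.31  0.24 -0.35  2.18  0.12  0.74 -1.98]
row [-0.0004  0.0506 -0.0026] [-0.0034  0.001   0.0029]
```

View pics/side1.png

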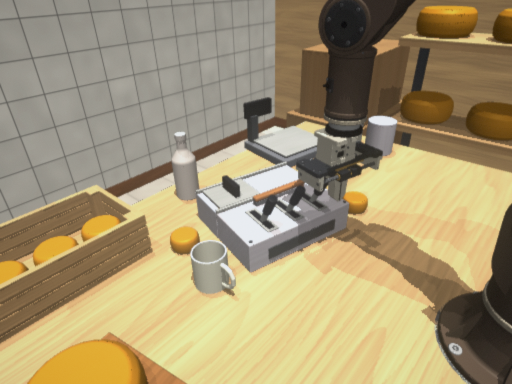

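View pics/scene1.png

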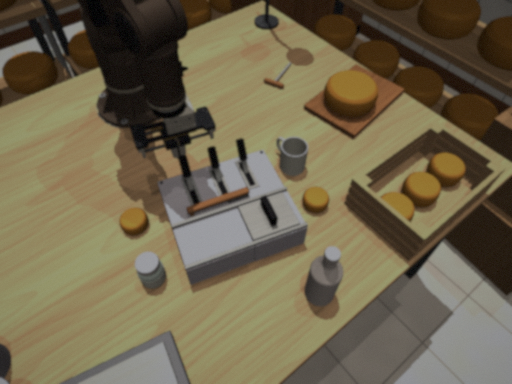

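Fingers stand just behind the right lever, at about (180,140) in the scene view. A gentle trial push follows.

Call:
{"fn": "step_arm", "kwargs": {"rows": [[1, 0, 0.01, -0.002, 0, 0, 0], [1, 0, 0.02, -0.002, 0, 0, 0], [1, 0, 0.026, -0.002, 0, 0, 0], [1, 0, 0.032, -0.002, 0, 0, 0], [1, 0, 0.038, -0.002, 0, 0, 0], [1, 0, 0.042, -0.002, 0, 0, 0], [1, 0, 0.042, -0.002, 0, 0, 0]]}}

```text
clock: 2.7
position: [0.435, -0.0632, 0.126]
ee_rot: [1.412, 1.065, -1.415]
force: [-5.5, 1.7, 4.7]
width: 0.006
```

```bash
python3 - <<'E'
from h import *
go(-100,-75,126)
E
```

```text
at [-106.4  -74.   126. ] F unit [-5.7  0.1  4.7] t 2.7 j [ 0.3   0.29 -0.34  2.11  0.14  0.77 -1.97]
row [0.     0.0081 0.0013] [-0.0016  0.0006  0.002 ]
```

Call:
{"fn": "step_arm", "kwargs": {"rows": [[1, 0, 0.003, 0, 0, 0, 0], [1, 0, 0.006, 0, 0, 0, 0], [1, 0, 0.006, 0, 0, 0, 0]]}}

```text
clock: 2.95
position: [0.4388, -0.0644, 0.126]
ee_rot: [1.411, 1.065, -1.416]
force: [-8.2, 1.9, 8.2]
width: -0.001
```

```bash
python3 - <<'E'
from h import *
go(-145,-75,126)
E
```

```text
at [-102.4  -74.1  126. ] F unit [-8.4 -0.5  8.2] t 2.95 j [ 0.3   0.3  -0.34  2.1   0.14  0.77 -1.97]
row [ 0.0002 -0.0532  0.0013] [-0.0014  0.0009  0.003 ]
```

Blocked: the force rises about 1 N per mm. I'll back off and try the middle lever.

Call:
{"fn": "step_arm", "kwargs": {"rows": [[1, 0, -0.03, 0, 0, 0, 0], [1, 0, -0.054, 0, 0, 0, 0], [1, 0, -0.054, -0.04, 0, 0, 0], [1, 0, -0.054, -0.094, 0, 0, 0], [1, 0, -0.054, -0.094, 0, 0, 0], [1, 0, -0.054, -0.094, 0, 0, 0]]}}

```text
clock: 3.45
position: [0.4209, 0.0225, 0.1266]
ee_rot: [1.411, 1.066, -1.407]
force: [-0.9, -0.1, -0.0]
width: -0.001
```

```bash
python3 - <<'E'
from h import *
go(-106,0,126)
E
```

```text
at [-143.6    4.5  126.6] F unit [-0.9 -0.3 -0. ] t 3.45 j [ 0.15  0.27 -0.39  2.15  0.15  0.75 -2.18]
row [0.0008 0.0469 0.0058] [ 0.0032 -0.0017 -0.0015]
```

Call:
{"fn": "step_arm", "kwargs": {"rows": [[1, 0, 0.01, 0.004, 0, 0, 0], [1, 0, 0.02, 0.004, 0, 0, 0], [1, 0, 0.028, 0.004, 0, 0, 0], [1, 0, 0.034, 0.004, 0, 0, 0], [1, 0, 0.04, 0.004, 0, 0, 0], [1, 0, 0.046, 0.004, 0, 0, 0], [1, 0, 0.046, 0.004, 0, 0, 0]]}}

```text
clock: 4.03
position: [0.4539, 0.0061, 0.126]
ee_rot: [1.413, 1.064, -1.415]
force: [-4.0, 1.2, 2.8]
width: 0.005
```

```bash
python3 - <<'E'
from h import *
go(-102,0,126)
E
```

```text
at [-107.4   -2.1  126. ] F unit [-4.2  0.   2.8] t 4.03 j [ 0.17  0.31 -0.37  2.07  0.16  0.78 -2.15]
row [-0.      0.0068 -0.0027] [-0.0022  0.0003  0.0014]
```

Call:
{"fn": "step_arm", "kwargs": {"rows": [[1, 0, 0.004, -0.002, 0, 0, 0], [1, 0, 0.007, -0.002, 0, 0, 0], [1, 0, 0.007, -0.002, 0, 0, 0]]}}

```text
clock: 4.28
position: [0.4586, 0.0063, 0.1259]
ee_rot: [1.411, 1.065, -1.416]
force: [-6.7, 1.2, 5.8]
width: 0.005
```

```bash
python3 - <<'E'
from h import *
go(-145,0,126)
E
```

```text
at [-102.8   -0.7  125.9] F unit [-6.7 -0.7  5.8] t 4.28 j [ 0.17  0.32 -0.37  2.06  0.16  0.79 -2.15]
row [-0.     -0.0527 -0.0008] [-0.0018  0.0009  0.0025]
```

The middle lever is blocked too, so on to the left one.

Call:
{"fn": "step_arm", "kwargs": {"rows": [[1, 0, -0.03, 0, 0, 0, 0], [1, 0, -0.053, 0, 0, 0, 0], [1, 0, -0.053, -0.04, 0, 0, 0], [1, 0, -0.053, -0.092, 0, 0, 0], [1, 0, -0.053, -0.092, 0, 0, 0], [1, 0, -0.053, -0.092, 0, 0, 0]]}}

```text
clock: 4.78
position: [0.4405, 0.0914, 0.1264]
ee_rot: [1.412, 1.066, -1.408]
force: [0.5, -0.2, -0.5]
width: 0.003
```

```bash
python3 - <<'E'
from h import *
go(-102,75,126)
E
```

```text
at [-143.7   76.1  126.4] F unit [ 0.5 -0.  -0.5] t 4.78 j [ 0.01  0.31 -0.41  2.08  0.17  0.78 -2.35]
row [0.0006 0.0521 0.0015] [ 0.0022 -0.0018 -0.0011]
```

Call:
{"fn": "step_arm", "kwargs": {"rows": [[1, 0, 0.01, 0.002, 0, 0, 0], [1, 0, 0.02, 0.002, 0, 0, 0], [1, 0, 0.028, 0.002, 0, 0, 0], [1, 0, 0.034, 0.002, 0, 0, 0], [1, 0, 0.04, 0.002, 0, 0, 0], [1, 0, 0.046, 0.002, 0, 0, 0], [1, 0, 0.052, 0.002, 0, 0, 0], [1, 0, 0.052, 0.002, 0, 0, 0]]}}

```text
clock: 5.45
position: [0.48, 0.0755, 0.1262]
ee_rot: [1.414, 1.062, -1.413]
force: [0.3, -0.9, 0.1]
width: 0.006
```

```bash
python3 - <<'E'
from h import *
go(-47,75,126)
E
```

```text
at [-101.4   71.7  126.2] F unit [ 0.5 -0.8  0.1] t 5.45 j [ 0.04  0.36 -0.39  2.    0.19  0.81 -2.3 ]
row [ 0.0003  0.068  -0.0043] [-0.0023 -0.0003 -0.0007]
```

Free. Pushing it over now.

Call:
{"fn": "step_arm", "kwargs": {"rows": [[1, 0, 0.01, -0.004, 0, 0, 0], [1, 0, 0.02, -0.004, 0, 0, 0], [1, 0, 0.03, -0.004, 0, 0, 0], [1, 0, 0.04, -0.004, 0, 0, 0], [1, 0, 0.048, -0.004, 0, 0, 0], [1, 0, 0.056, -0.004, 0, 0, 0], [1, 0, 0.062, -0.004, 0, 0, 0], [1, 0, 0.062, -0.004, 0, 0, 0]]}}

```text
clock: 6.12
position: [0.5284, 0.0649, 0.1259]
ee_rot: [1.414, 1.063, -1.413]
force: [-0.5, 0.6, 0.0]
width: 0.006
```

```bash
cat >> h.py <<'E'
def levers():
    im=cams.get_image('scene');p=world(im);c=im['pixels'].astype(int);q=(p-O)@U*1000
    for n,y in(('L',75),('M',0),('R',-75)):
        m=(c.max(-1)<45)&(abs(q[...,1]-y)<20)&(q[...,2]>115)&(q[...,2]<180)&(abs(q[...,0]+55)<75)
        k=q[m]
        if len(k)>10: 
            a=np.arctan2(k[:,0]+55,k[:,2]-70);print(n,len(k),k.mean(0).round(1),'ang~',(np.median(a)+.5).round(2))
        else: print(n,'unseen',len(k))
    return im
E
python3 - <<'E'
from h import *
go(-47,75,126)
im=levers();cv2.imwrite('pics/scene2.png',im['pixels'][:,:,::-1])
E
```

```text
at [-51.9  74.9 125.9] F unit [-0.7  0.5  0. ] t 6.12 j [ 0.05  0.43 -0.37  1.9   0.2   0.85 -2.27]
row [-0.0001  0.0061 -0.0002] [-0.0021 -0.0002 -0.0003]
L 121 [-18.6  70.8 151. ] ang~ 0.95
M 41 [-68.9  -4.9 135.2] ang~ 0.29
R 139 [-73.7 -75.9 146.6] ang~ 0.26
```

View pics/scene2.png

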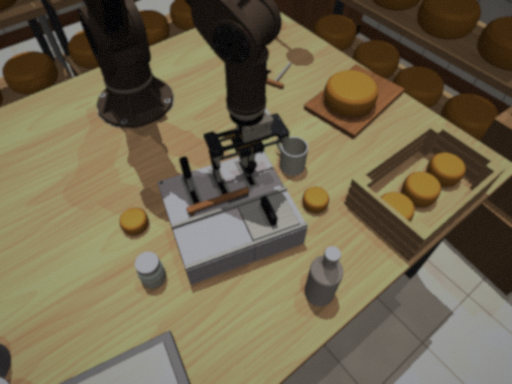

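Call:
{"fn": "step_arm", "kwargs": {"rows": [[1, 0, 0.004, 0, 0, 0, 0], [1, 0, 0.008, 0, 0, 0, 0], [1, 0, 0.011, 0, 0, 0, 0], [1, 0, 0.011, 0, 0, 0, 0]]}}

```text
clock: 6.5
position: [0.5344, 0.0631, 0.1257]
ee_rot: [1.411, 1.065, -1.415]
force: [-6.7, 2.2, 2.2]
width: 0.007
```

```bash
python3 - <<'E'
from h import *
go(-47,75,126);levers()
E
```

```text
at [-45.7  74.8 125.7] F unit [-7.1  0.3  2.2] t 6.5 j [ 0.06  0.44 -0.36  1.88  0.2   0.86 -2.26]
row [-0.0004 -0.0017 -0.0003] [-0.0011  0.0009  0.0031]
L 116 [-12.4  70.6 149.4] ang~ 1.01
M 34 [-68.9  -5.3 134.6] ang~ 0.29
R 137 [-73.6 -75.8 146.7] ang~ 0.27
```

The left lever is at its stop. Now the middle one.

Call:
{"fn": "step_arm", "kwargs": {"rows": [[1, 0, -0.05, 0, 0, 0, 0], [1, 0, -0.1, 0, 0, 0, 0], [1, 0, -0.124, 0, 0, 0, 0], [1, 0, -0.124, 0, 0, 0, 0], [1, 0, -0.124, 0.05, 0, 0, 0], [1, 0, -0.124, 0.094, 0, 0, 0], [1, 0, -0.124, 0.094, 0, 0, 0], [1, 0, -0.124, 0.094, 0, 0, 0]]}}

```text
clock: 7.22
position: [0.4204, 0.0158, 0.1265]
ee_rot: [1.416, 1.059, -1.415]
force: [1.4, 0.3, -0.1]
width: 0.006
```

```bash
python3 - <<'E'
from h import *
go(-106,0,126)
E
```

```text
at [-142.3   -2.1  126.5] F unit [ 1.3  0.7 -0.1] t 7.22 j [ 0.16  0.26 -0.39  2.15  0.15  0.75 -2.18]
row [ 0.0007  0.0453 -0.0029] [-0.0058  0.0005 -0.0015]
```

Call:
{"fn": "step_arm", "kwargs": {"rows": [[1, 0, 0.01, -0.003, -0.004, 0, 0], [1, 0, 0.02, -0.003, -0.004, 0, 0], [1, 0, 0.028, -0.003, -0.004, 0, 0], [1, 0, 0.034, -0.003, -0.004, 0, 0], [1, 0, 0.04, -0.003, -0.004, 0, 0], [1, 0, 0.046, -0.003, -0.004, 0, 0], [1, 0, 0.05, -0.003, -0.004, 0, 0], [1, 0, 0.05, -0.003, -0.004, 0, 0]]}}

```text
clock: 7.88
position: [0.4577, 0.0096, 0.1258]
ee_rot: [1.407, 1.068, -1.412]
force: [-5.7, 1.2, 4.7]
width: 0.005
```

```bash
python3 - <<'E'
from h import *
go(-47,0,126)
E
```

```text
at [-104.6    2.3  125.8] F unit [-5.8 -0.4  4.7] t 7.88 j [ 0.17  0.32 -0.37  2.06  0.16  0.79 -2.15]
row [-0.0005  0.072   0.0031] [0.0031 0.001  0.0031]
```

The middle lever is still blocked, with the same force at the same place. Moving to the right lever.

Call:
{"fn": "step_arm", "kwargs": {"rows": [[1, 0, -0.03, 0, 0, 0, 0], [1, 0, -0.051, 0, 0, 0, 0], [1, 0, -0.051, 0.03, 0, 0, 0], [1, 0, -0.051, 0.07, 0, 0, 0], [1, 0, -0.051, 0.096, 0, 0, 0], [1, 0, -0.051, 0.096, 0, 0, 0], [1, 0, -0.051, 0.096, 0, 0, 0]]}}

```text
clock: 8.47
position: [0.3987, -0.0543, 0.1262]
ee_rot: [1.411, 1.064, -1.412]
force: [0.9, -0.1, 1.2]
width: 0.002
```

```bash
python3 - <<'E'
from h import *
go(-102,-75,126)
E
```

```text
at [-143.8  -75.5  126.2] F unit [0.9 0.2 1.2] t 8.47 j [ 0.31  0.24 -0.36  2.19  0.12  0.74 -1.98]
row [ 0.0003  0.0522 -0.0006] [ 0.0002  0.0002 -0.0002]
```

Call:
{"fn": "step_arm", "kwargs": {"rows": [[1, 0, 0.01, 0, 0, 0, 0], [1, 0, 0.02, 0, 0, 0, 0], [1, 0, 0.028, 0, 0, 0, 0], [1, 0, 0.034, 0, 0, 0, 0], [1, 0, 0.04, 0, 0, 0, 0], [1, 0, 0.046, 0, 0, 0, 0], [1, 0, 0.052, 0, 0, 0, 0], [1, 0, 0.052, 0, 0, 0, 0]]}}

```text
clock: 9.13
position: [0.4395, -0.065, 0.1262]
ee_rot: [1.41, 1.065, -1.41]
force: [0.1, 1.2, 1.2]
width: 0.002
```

```bash
python3 - <<'E'
from h import *
go(-45,-75,126)
E
```

```text
at [-101.6  -74.4  126.2] F unit [-0.2  1.2  1.2] t 9.13 j [ 0.31  0.3  -0.34  2.1   0.14  0.77 -1.97]
row [0.0002 0.0708 0.0009] [ 0.0025 -0.0001 -0.0003]
```

Free. Pushing to the stop, reached at TCP x of about −46 for the left lever.

Call:
{"fn": "step_arm", "kwargs": {"rows": [[1, 0, 0.01, 0.001, 0, 0, 0], [1, 0, 0.02, 0.001, 0, 0, 0], [1, 0, 0.03, 0.001, 0, 0, 0], [1, 0, 0.04, 0.001, 0, 0, 0], [1, 0, 0.048, 0.001, 0, 0, 0], [1, 0, 0.056, 0.001, 0, 0, 0], [1, 0, 0.062, 0.001, 0, 0, 0], [1, 0, 0.067, 0.001, 0, 0, 0], [1, 0, 0.072, 0.001, 0, 0, 0], [1, 0, 0.072, 0.001, 0, 0, 0]]}}

```text
clock: 9.97
position: [0.4928, -0.0812, 0.1256]
ee_rot: [1.408, 1.068, -1.412]
force: [-5.7, 1.4, 1.6]
width: 0.008
```

```bash
python3 - <<'E'
from h import *
go(-45,-75,126);levers()
E
```

```text
at [-45.9 -75.3 125.6] F unit [-5.9 -0.2  1.6] t 9.97 j [ 0.31  0.38 -0.32  1.97  0.16  0.82 -1.95]
row [-0.0006  0.0011 -0.0004] [0.0025 0.0005 0.003 ]
L 71 [ -7.7  69.1 148. ] ang~ 1.04
M 56 [-69.4  -1.8 137.9] ang~ 0.29
R 107 [-11.7 -77.1 154.2] ang~ 1.01
```

Call:
{"fn": "step_arm", "kwargs": {"rows": [[1, 0, -0.05, 0, 0, 0, 0], [1, 0, -0.1, 0, 0, 0, 0], [1, 0, -0.124, 0, 0, 0, 0], [1, 0, -0.124, 0, 0, 0, 0], [1, 0, -0.124, -0.05, 0, 0, 0], [1, 0, -0.124, -0.094, 0, 0, 0], [1, 0, -0.124, -0.094, 0, 0, 0], [1, 0, -0.124, -0.094, 0, 0, 0]]}}

```text
clock: 10.68
position: [0.4209, 0.0201, 0.1267]
ee_rot: [1.409, 1.067, -1.404]
force: [-0.8, -0.0, 0.5]
width: 0.007
```

```bash
python3 - <<'E'
from h import *
go(-102,0,126)
E
```

```text
at [-142.9    2.3  126.7] F unit [-0.8 -0.2  0.5] t 10.68 j [ 0.16  0.27 -0.39  2.15  0.15  0.75 -2.17]
row [0.001  0.0512 0.0032] [ 0.0064 -0.0017 -0.0023]
```

Call:
{"fn": "step_arm", "kwargs": {"rows": [[1, 0, 0.01, 0.003, 0.004, 0, 0], [1, 0, 0.02, 0.003, 0.004, 0, 0], [1, 0, 0.028, 0.003, 0.004, 0, 0], [1, 0, 0.034, 0.003, 0.004, 0, 0], [1, 0, 0.04, 0.003, 0.004, 0, 0], [1, 0, 0.046, 0.003, 0.004, 0, 0], [1, 0, 0.051, 0.003, 0.004, 0, 0], [1, 0, 0.051, 0.003, 0.004, 0, 0]]}}

```text
clock: 11.35
position: [0.4582, 0.0044, 0.1261]
ee_rot: [1.413, 1.063, -1.413]
force: [0.3, 0.3, -0.0]
width: 0.004
```

```bash
python3 - <<'E'
from h import *
go(-45,0,126)
E
```

```text
at [-102.8   -2.6  126.1] F unit [ 0.2  0.4 -0. ] t 11.35 j [ 0.18  0.32 -0.37  2.07  0.16  0.78 -2.15]
row [ 0.0002  0.0722 -0.0034] [-0.0019 -0.0001 -0.0001]
```

Call:
{"fn": "step_arm", "kwargs": {"rows": [[1, 0, 0.01, -0.003, 0, 0, 0], [1, 0, 0.02, -0.003, 0, 0, 0], [1, 0, 0.03, -0.003, 0, 0, 0], [1, 0, 0.04, -0.003, 0, 0, 0], [1, 0, 0.048, -0.003, 0, 0, 0], [1, 0, 0.056, -0.003, 0, 0, 0], [1, 0, 0.062, -0.003, 0, 0, 0], [1, 0, 0.068, -0.003, 0, 0, 0], [1, 0, 0.073, -0.003, 0, 0, 0], [1, 0, 0.073, -0.003, 0, 0, 0]]}}

```text
clock: 12.18
position: [0.5134, -0.0091, 0.1256]
ee_rot: [1.411, 1.065, -1.415]
force: [-4.5, 1.8, 0.8]
width: 0.003
```

```bash
python3 - <<'E'
from h import *
go(-145,0,126);levers()
E
```

```text
at [-45.9  -0.4 125.6] F unit [-4.8  0.5  0.8] t 12.18 j [ 0.18  0.4  -0.35  1.94  0.18  0.84 -2.11]
row [-1.000e-04 -1.238e-01 -3.000e-04] [-0.0014  0.0006  0.0027]
L 78 [ -7.5  69.2 147.9] ang~ 1.05
M 108 [-10.   -3.4 151.3] ang~ 1.03
R 85 [ -4.2 -77.6 153.4] ang~ 1.05
```

All three levers are at their stops. Now back, up and across to the +y side of the fin.

Call:
{"fn": "step_arm", "kwargs": {"rows": [[1, 0, -0.03, 0, 0, 0, 0], [1, -0.05, -0.04, 0, 0, 0, 0], [1, -0.1, -0.04, 0, 0, 0, 0], [1, -0.15, -0.04, 0, 0, 0, 0], [1, -0.15, -0.04, -0.03, 0, 0, 0], [1, -0.15, 0.03, -0.1, 0, 0, 0], [1, -0.15, 0.08, -0.148, 0, 0, 0], [1, -0.15, 0.13, -0.148, 0, 0, 0], [1, -0.15, 0.166, -0.148, 0, 0, 0], [1, -0.15, 0.166, -0.148, 0, 0, 0], [1, -0.15, 0.166, -0.148, 0, 0, 0], [1, -0.15, 0.166, -0.148, 0, 0, 0]]}}

```text
clock: 13.23
position: [0.6762, 0.0674, 0.2451]
ee_rot: [1.413, 1.063, -1.414]
force: [-0.3, 0.2, -0.2]
width: 0.006
```

```bash
python3 - <<'E'
from h import *
go(87,120,101)
im=levers();cv2.imwrite('pics/scene3.png',im['pixels'][:,:,::-1])
im=cams.get_image('side');cv2.imwrite('pics/side3.png',im['pixels'][:,:,::-1])
E
```

```text
at [ 89.5 118.  245.1] F unit [-0.4  0.1 -0.2] t 13.23 j [ 0.04  0.54 -0.36  1.37  0.19  1.26 -2.18]
row [ 0.1801 -0.0031 -0.0025] [-0.0024  0.0001  0.0001]
L 71 [ -7.9  68.6 147.2] ang~ 1.05
M 74 [ -5.4  -4.8 151.6] ang~ 1.05
R 79 [ -3.6 -77.7 155.2] ang~ 1.05
```

View pics/side3.png

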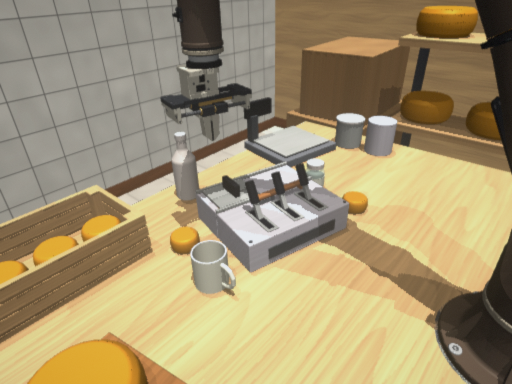

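View pics/scene3.png

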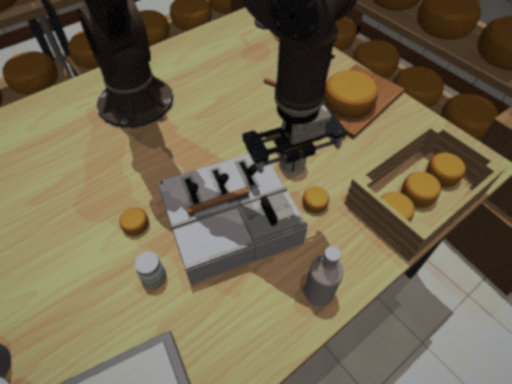

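```bash
python3 - <<'E'
from h import *
im=cams.get_image('scene');q=(world(im)-O)@U*1000
for u,v in((330,257),(322,285),(312,280),(268,210)):print(q[v,u].round(0))
E
```

```text
[287. 114. 201.]
[306. 100. 120.]
[286.  88. 113.]
[ 96.  70. 119.]
```

The bottle is at unit x of about 280, well clear. Descending.

Call:
{"fn": "step_arm", "kwargs": {"rows": [[1, 0.05, -0.003, -0.003, 0, 0, 0], [1, 0.1, -0.003, -0.003, 0, 0, 0], [1, 0.14, -0.003, -0.003, 0, 0, 0], [1, 0.165, -0.003, -0.003, 0, 0, 0], [1, 0.18, -0.003, -0.003, 0, 0, 0], [1, 0.18, -0.003, -0.003, 0, 0, 0], [1, 0.18, -0.003, -0.003, 0, 0, 0]]}}

```text
clock: 13.97
position: [0.6732, 0.0708, 0.1033]
ee_rot: [1.413, 1.063, -1.412]
force: [-0.5, 0.5, 0.9]
width: 0.005
```

```bash
python3 - <<'E'
from h import *
go(87,0,101)
E
```

```text
at [ 85.6 120.4 103.3] F unit [-0.6  0.4  0.9] t 13.97 j [ 0.03  0.66 -0.34  1.55  0.25  0.98 -2.24]
row [0.0028 0.002  0.1505] [-0.0015 -0.0003 -0.0007]
```

Sliding the cover with a push toward −y.

Call:
{"fn": "step_arm", "kwargs": {"rows": [[1, 0, 0.002, 0.012, 0, 0, 0], [1, 0, 0.002, 0.024, 0, 0, 0], [1, 0, 0.002, 0.036, 0, 0, 0], [1, 0, 0.002, 0.048, 0, 0, 0], [1, 0, 0.002, 0.06, 0, 0, 0], [1, 0, 0.002, 0.06, 0, 0, 0]]}}

```text
clock: 14.47
position: [0.6609, 0.0203, 0.1025]
ee_rot: [1.414, 1.059, -1.416]
force: [0.3, -1.1, 0.2]
width: 0.004
```

```bash
python3 - <<'E'
from h import *
go(87,0,102)
im=cams.get_image('scene');cv2.imwrite('pics/scene4.png',im['pixels'][:,:,::-1])
E
```

```text
at [ 87.8  68.5 102.5] F unit [ 0.6 -1.   0.2] t 14.47 j [ 0.11  0.63 -0.34  1.59  0.25  0.96 -2.17]
row [ 0.0008 -0.0005  0.0856] [-0.0048  0.0019 -0.0006]
```

View pics/scene4.png

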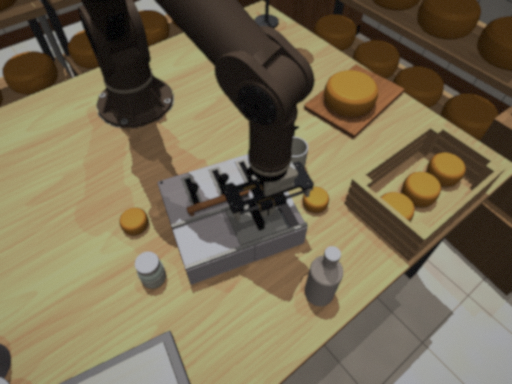

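The cover is moving: the fin is now near (258,215). I'll keep pushing.

Call:
{"fn": "step_arm", "kwargs": {"rows": [[1, 0, 0, 0.012, 0, 0, 0], [1, 0, 0, 0.024, 0, 0, 0], [1, 0, 0, 0.036, 0, 0, 0], [1, 0, 0, 0.048, 0, 0, 0], [1, 0, 0, 0.06, 0, 0, 0], [1, 0, 0, 0.07, 0, 0, 0], [1, 0, 0, 0.08, 0, 0, 0], [1, 0, 0, 0.085, 0, 0, 0], [1, 0, 0, 0.09, 0, 0, 0], [1, 0, 0, 0.09, 0, 0, 0]]}}

```text
clock: 15.35
position: [0.6411, -0.0463, 0.1021]
ee_rot: [1.413, 1.062, -1.414]
force: [-0.4, -0.6, -0.6]
width: 0.009
```

```bash
python3 - <<'E'
from h import *
go(87,-8,102)
E
```

```text
at [ 87.   -0.9 102.1] F unit [-0.2 -0.7 -0.6] t 15.35 j [ 0.21  0.61 -0.34  1.64  0.24  0.94 -2.07]
row [ 0.0001 -0.      0.0088] [-0.0025  0.0007  0.0001]
```

Call:
{"fn": "step_arm", "kwargs": {"rows": [[1, 0, 0, 0.004, 0, 0, 0], [1, 0, 0, 0.008, 0, 0, 0], [1, 0, 0, 0.012, 0, 0, 0], [1, 0, 0, 0.012, 0, 0, 0]]}}

```text
clock: 15.68
position: [0.6387, -0.0546, 0.1022]
ee_rot: [1.413, 1.063, -1.413]
force: [-0.7, -0.3, -0.8]
width: 0.006
```

```bash
python3 - <<'E'
from h import *
go(87,-8,102)
E
```

```text
at [ 87.   -9.6 102.2] F unit [-0.6 -0.4 -0.8] t 15.68 j [ 0.23  0.61 -0.35  1.64  0.24  0.93 -2.06]
row [ 0.0002  0.     -0.002 ] [-0.0018  0.     -0.0001]
```

No stop yet. Continuing in small steps.

Call:
{"fn": "step_arm", "kwargs": {"rows": [[1, 0, 0, 0.004, 0, 0, 0], [1, 0, 0, 0.007, 0, 0, 0], [1, 0, 0, 0.007, 0, 0, 0]]}}

```text
clock: 15.93
position: [0.6385, -0.0549, 0.1024]
ee_rot: [1.416, 1.068, -1.406]
force: [4.8, 11.7, -4.5]
width: 0.0
```

```bash
python3 - <<'E'
from h import *
go(87,-18,102)
im=cams.get_image('scene');cv2.imwrite('pics/scene5.png',im['pixels'][:,:,::-1])
E
```

```text
at [ 86.9 -10.  102.4] F unit [ 1.4 12.6 -4.5] t 15.93 j [ 0.24  0.61 -0.35  1.65  0.24  0.93 -2.05]
row [0.0004 0.0001 0.01  ] [ 0.0017 -0.0057 -0.0012]
```

View pics/scene5.png

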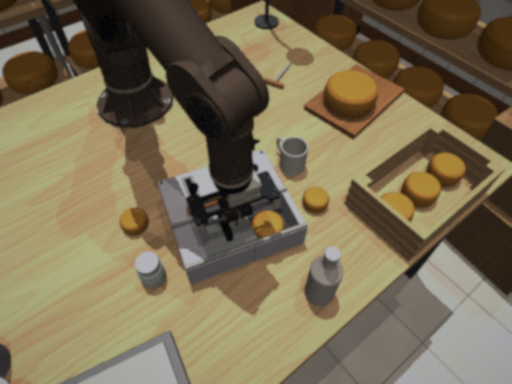

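That's the hard stop (12.6 N), and the compartment with its cheese is visible. Backing off, then up and away.

Call:
{"fn": "step_arm", "kwargs": {"rows": [[1, 0, 0, -0.015, 0, 0, 0], [1, 0, 0, -0.025, 0, 0, 0], [1, 0, 0, -0.025, 0, 0, 0], [1, -0.05, 0, -0.025, 0, 0, 0], [1, -0.1, 0, -0.025, 0, 0, 0], [1, -0.15, 0, -0.025, 0, 0, 0], [1, -0.2, 0, -0.025, 0, 0, 0], [1, -0.25, 0, -0.025, 0, 0, 0], [1, -0.25, -0.05, -0.025, 0, 0, 0], [1, -0.25, -0.1, -0.025, 0, 0, 0], [1, -0.25, -0.15, -0.025, 0, 0, 0], [1, -0.25, -0.2, -0.025, 0, 0, 0]]}}

```text
clock: 16.98
position: [0.4871, 0.0037, 0.3022]
ee_rot: [1.413, 1.062, -1.414]
force: [-0.4, 0.7, -0.0]
width: 0.005
```

Call:
{"fn": "step_arm", "kwargs": {"rows": [[1, 0, -0.05, 0, 0, 0, 0], [1, 0, -0.09, 0, 0, 0, 0], [1, 0, -0.09, 0, 0, 0, 0], [1, 0, -0.09, 0, 0, 0, 0], [1, 0, -0.09, 0, 0, 0, 0], [1, 0, -0.09, 0, 0, 0, 0]]}}

```text
clock: 17.48
position: [0.4206, 0.0233, 0.3023]
ee_rot: [1.414, 1.062, -1.413]
force: [-0.4, 0.2, 0.2]
width: 0.001
```

```bash
python3 - <<'E'
from h import *
go(87,0,102)
im=levers();cv2.imwrite('pics/scene6.png',im['pixels'][:,:,::-1])
q=(world(im)-O)@U*1000;c=im['pixels'].astype(int)
m=(c.max(-1)<45)&(q[...,2]>112)&(q[...,2]<130)&(abs(q[...,0]-87)<60)&(abs(q[...,1])<150);print('fin top',np.median(q[m],0).round(1),m.sum())
im=cams.get_image('side');cv2.imwrite('pics/side6.png',im['pixels'][:,:,::-1])
E
```

```text
at [-144.1    5.2  302.3] F unit [-0.4  0.1  0.2] t 17.48 j [ 0.25  0.07 -0.46  1.88  0.03  1.2  -2.07]
row [0.2505 0.2888 0.0057] [-0.0025 -0.0001 -0.0004]
L 80 [ -7.5  69.  148.3] ang~ 1.04
M 85 [ -5.3  -4.2 152.2] ang~ 1.05
R 83 [ -3.9 -77.7 154.4] ang~ 1.05
fin top [ 91.4 -37.  120.6] 172
```

View pics/scene6.png

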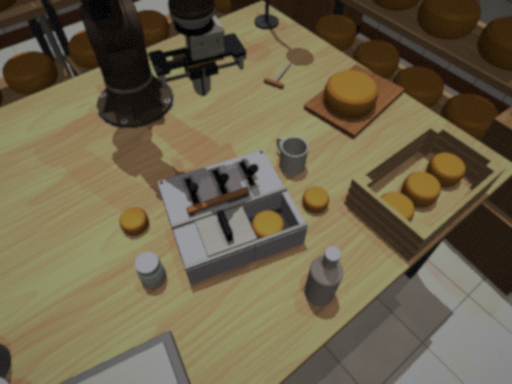

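View pics/side6.png

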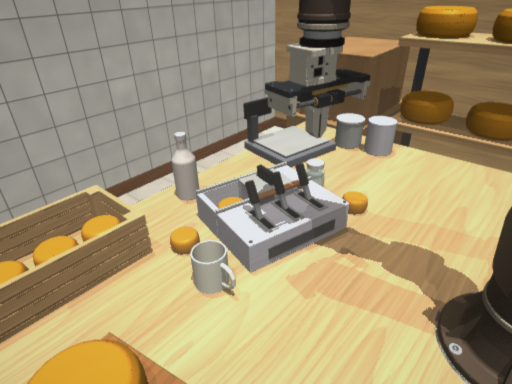

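All three levers are over: grips at (192,187), (221,180) and (249,172) in the scene view. The fin is at (225,228), 108–110 mm from where it started. The brush, cheeses, jar and mug look unmoved, and the arm is clear.

```bash
python3 -c "
from cell import arm
print(arm.sign_off())"
```

```text
the job is handed in; nothing more can be done
None
```

The treatment box is open and the job is handed in, at about 17.5 s on the robot's clock.

- **Levers:** I tried each one gently and backed off the blocked ones at no more than about 9 N horizontally (12 N in all). The order turned out to be left, right, middle. I pushed each free lever to its end stop, where the force rose to 5–7 N, and the last picture still shows all three at about 1.0 rad.
- **Cover:** I pushed the fin toward the box's right until it hit the hard stop, at about 12.6 N sideways. The camera puts the fin's travel at about 108 mm against the nominal 110 mm, which is within the calibration error, and the compartment is visible.
- **Hand-in state:** The robot is well clear and touching nothing. By eye, the brush, the cheeses, the jar and the mug are where they were; I didn't measure their positions. No check failed or disagreed.

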